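# Bring the square-headed die over the eyelet

## Robot

A 6-joint arm with a two-finger parallel gripper is mounted at the origin on the work surface. World frame = base frame: x ahead of the robot, y to its left, z up, the work surface at z = 0. Lengths are in mm, angles in rad, forces in N, time in s.
With the tool pointing down it reaches from about 350 to 875 mm from the base axis. Payload 4.2 kg.
Tool frame: the origin (TCP) lies midway between the tips of the shut fingers; the grasp point (between the pads) lies 19 mm behind it; y points along the fingers, x is the direction in which the jaws open and shut, and the axes are right-handed (so a half turn about y gives the same grasp; the last joint's range is limited). The gripper opens to 85 mm and grips with 20 to 120 N. Pads are 22 mm wide; open, the fingers measure 114 mm over their backs; the gripper's body (76 mm by 85 mm) begins 54 mm behind the grasp point. The pads swing forward as they close: fully open they stand 13 mm farther back than shut.
Start: joints at [-0.975, 0.385, 0.008, 0, -1.194, -0.259], TCP at [206.558, -589.859, 231.312] pointing down, gripper open.
Joint ranges: [-3.14, 3.14], [-1.21, 2.06], [-1.07, 1.41], [-3.16, 2.05], [-2.99, -0.16], [-3.1, 3.1]. Speed limits (rad/s): [2.79, 2.79, 3.14, 3.14, 3.14, 3.14].

## Interface

Orientations are given as a unit quaternion [x, y, z, w].
In Python, from bench import read_state, get_image, job_done gives the robot as it stands.
- The arm moves only by the tool play_rows, never from a script. Its argument "series" is a list of rows, each a list of 7 numbers: the shift along the tool's x, y, z in m, then the turn, a rotation vector about the tool's x, y, z in rad, then the finger opening in m, from 0 to 0.0854. In form: [[x, y, z, wx, wy, wz, claw], ...]. A call has 1 to 10 rows; each row shifts and turns the pose as measured when the row begins, along the tool's axes as they then stand; what a row does not reach is not made up. A row lasts 1/10 s, in which the tool goes at most 50 mm and 8.59 degrees, less where a joint would pass 70% of its speed; a pose out of reach is approached as far as the arm can. A call with a gripper value outside its range is refused whole. The fingers move at their own pace and stop on an object; the grip force is fixed at half the most. Time passes only in rows, so rows that do not move let the fingers close. It gives the time, the measured TCP pose, the force and the opening at its end, in the units of the state.
- read_state(): the state, without advancing time (a new reading comes with each control period).
- get_image(name): name is "scene" or "top" or "wrist"; returns a dict with "color" (420x560x3 uint8, red, green, blue), "intrinsics" (3x3 intrinsics, pixels), "D" ([k1, k2, p1, p2, k3] as OpenCV has them; the pictures are not rectified), "origin" and "orientation" of the camera in the world. Camera axes: x right, y down, z forward; pixel columns grow to the right and rows downward; lengths in mm; the calibration is good to about 2 mm. A picture is of the moment at which its call begins. There is no depth.
- job_done(): hands the job in, once; it reports no verdict.
The state is a dict: "clock": time; "joints": joint angles; "joint_vel": joint speeds; "joint_efforts": joint torques, N m; "position": TCP position; "ee_rot": TCP orientation; "contact_force": force on the tool from outside, world axes, zero at the start; "wrist_torque": the same for the moment, N m; "gripper_width": finger opening in mm.
Only numpy, scipy, OpenCV 4.12 (cv2) and the standard library are available. Lean on these libraries where they do the work, as an engineer would, in place of code of your own. Each camera call takes 0.05 s, during which the arm holds its last target. There are 200 camera calls.

## Task

Use the thin blade to lever the hinged cover of the eyelet anvil fully open, without the gripper's fingers touching the anvil or cover, and lay the blade flat back down on the open table. Then lift the square-headed die out of the rack, carry it over the anvil's walls without touching the anvil, and finish still holding it upright and motionless about 8 mm above the brass eyelet, centred on it, so that the alignment can be checked before striking. Leave the other two dies, the dish and the hammer where they are.

Things in the scene. Friction and masses are not known exactly. Their poses are not given: they have to be found in the camera images.
- anvil: Cast-iron anvil, fixed to the table: block 110 (its x) x 120 (its y) x 34 mm high; origin on the table right under the eyelet, z up. Walls 6 mm thick run round the top of the block: at the two x sides and the +y side up to 62 mm, at the -y side (the front) only up to 50 mm. A flat steel cover lies over the walls. In the middle stands a 32 mm wide boss with a brass eyelet on it.
- eyelet (a point): Centre of the eyelet's top, 48 mm above the table; eyelet flange 26 mm, barrel 16 mm across. Axes as the anvil's. The cover hides it until it is open.
- cover (a joint): Angle of the anvil's cover: 0 shut (lying level), 1.57 upright, 1.95 fully open against its stop, leaning away from the eyelet. A loose hinge, 0.25 kg: it falls shut below about 1.57 and falls open beyond.
- cover_lip (a point): Middle of the cover's free edge, on its underside; moves with the cover. The cover is a plate 116 mm wide (anvil's x), 128 mm from hinge to free edge, 4 mm thick, underside 62 mm above the table when shut. The free edge overhangs the front (anvil -y) wall by 10 mm, so that a 12 mm high slot stays open between that wall's top (50 mm) and the cover; behind the slot there is free space at that height up to the far wall.
- cover_hinge (a point): Middle of the cover's hinge line, which runs along the anvil's x, 58 mm from the eyelet to the anvil's +y side, 62 mm above the table. Fixed to the anvil.
- blade: Prying blade lying on the table: wooden handle 110 x 24 (wide, to be gripped across) x 32 mm high, with a steel blade 120 mm long, 20 wide and 3 mm thick sticking straight out of it, its mid-plane 16 mm above the handle's underside. Origin on the underside beneath the grip point near its balance point; x points to the tip, z up. Handle from x = -85 to +25 mm, blade from +25 to +145 mm. About 0.16 kg.
- blade_tip (a point): Tip of the blade, at mid-thickness: 145 mm along the blade's x and 16 mm above the underside of the handle.
- rack: Fixed wooden rack 236 (its x) x 60 (its y) x 65 mm high, origin at the centre of its underside, with six square wells 17 mm wide, 55 mm deep in a row along its x, 36 mm apart. Three dies stand in it, 72 mm apart, in changing order.
- square_die: Steel setting die standing in the rack, the only one with a square head: round shank 14 mm across and 65 mm long, above it a square head 24 x 24 mm and 40 mm high; 105 mm in all, about 0.22 kg. Origin at the centre of its foot (lowest point, 10 mm above the table in the rack), z up along the shank, x and y square to the head's flats. In the rack the head begins 10 mm above the rack's top.
- round_die: Like the square-headed die but with a round head 24 mm across; bystander. Origin at its foot.
- slim_die: Plain round steel die, 14 mm across and 105 mm long, no head; bystander. Origin at its foot.
- dish: Pewter dish with eyelets, 90 mm across, 20 mm high, on the table between the rack and the anvil; bystander. Origin at the centre of its underside.
- hammer: Blue-handled hammer, 270 mm long, lying on the table beyond the dish; bystander.
Not all that is in view belongs to the job. There is more than one size of the blade; the job needs the largest.

How it is judged (in metres and radians):
On the way, in this order (a step that is already met when the one before it is completed fails the run):
1. the cover is being raised by the blade (value of joint cover above 0.5 rad and contact force between blade and anvil above 0.2 N), for 0.05 s.
2. the cover is fully open and the blade lies on the table, let go (value of joint cover above 1.8 rad and height (world z) of blade below 0.012 m and angle between blade's own z axis and vertical below 0.15 rad and contact force between the fingers and blade below 0.1 N), for 0.2 s.
3. the square-headed die is held clear above the anvil's walls (contact force between the fingers and square_die above 1 N and height (world z) of square_die above 0.075 m), for 0.2 s.
At the end, for the whole second after the job is handed in: Die held still, upright (0.1 rad), foot 3 to 15 mm above the eyelet and within 5 mm of its centre, not touching the anvil; cover over 1.8 rad; blade let go, flat on the table, clear of the anvil; other dies within 20 mm, dish and hammer within 30 mm of their starts (contact force between the fingers and square_die above 1 N and z of square_die in the frame of eyelet between 0.003 and 0.015 m and horizontal distance between square_die and eyelet below 0.005 m and angle between square_die's own z axis and vertical below 0.1 rad and linear speed of each of square_die, blade below 0.02 m/s and contact force between each of square_die, blade and anvil below 0.1 N and value of joint cover above 1.8 rad and height (world z) of blade below 0.012 m and angle between blade's own z axis and vertical below 0.15 rad and contact force between blade and the fingers below 0.1 N and distance of each of round_die, slim_die from where it was at the start of the episode below 0.02 m and distance of each of dish, hammer from where it was at the start of the episode below 0.03 m); the arm keeps its last pose, push and grip.
It fails at once if the fingers press on the anvil or its cover (contact force between the fingers and anvil above 1 N).
It fails at once if the die hits the anvil or cover (contact force between square_die and anvil above 1 N).
It fails at once if another die, the dish or the hammer is moved (distance of any of round_die, slim_die from where it was at the start of the episode above 0.02 m or distance of any of dish, hammer from where it was at the start of the episode above 0.03 m).
It also fails if it takes over 64 s, if anything falls off the work surface, if the arm or the gripper's body presses on something with over 40 N, if the wrist force passes 120 N, or if a joint passes its speed limit or range.

## Working session

There is one attempt and no reset: what is moved stays moved. The work goes in short steps, Python scripts to look and compute and a tool call to move; the robot and the scene stay as the last step left them, time stands still between calls to the robot, and variables do not carry over. Pictures are saved under pics/ and viewed, about 8 in all and at most 12, crops included, and the job is handed in when it is done.

Besides the shell and the picture viewer there is one more tool, called after "Call:" as name([rows], argument=value, ...), one row to a line, values as JSON. play_rows: Moves the arm, as the interface text tells. Its arguments: {"type":"object","properties":{"series":{"type":"array","items":{"type":"array","items":{"type":"number"}}}},"required":["series"]}

```bash
mkdir -p pics; ls; python3 - <<'E'
from bench import *
import cv2,pickle
s=read_state();print(s)
d={}
for n in("scene","top","wrist"):
    g=get_image(n);d[n]=g;cv2.imwrite(f"pics/{n}0.png",g["color"][:,:,::-1]);print(n,g["intrinsics"],g["D"],g["origin"],g["orientation"])
pickle.dump(d,open("d0.pkl","wb"))
E
```

```text
pics
{'clock': 0.0, 'joints': array([-9.75383206e-01,  3.85550450e-01,  6.65697224e-03, -4.87182751e-04,
       -1.19398924e+00, -2.58606460e-01]), 'joint_vel': array([ 0.00101987,  0.00162574, -0.00099869, -0.00276607, -0.00103659,
       -0.00072789]), 'joint_efforts': array([-1.70329713e-05, -3.92285657e+01,  1.88404298e+01,  4.18599442e+00,
       -4.51949338e-03, -1.79186287e-06]), 'position': array([ 206.38230806, -589.34122497,  230.23920243]), 'ee_rot': array([ 0.40853955,  0.57710263, -0.5762853 , -0.4098088 ]), 'contact_force': array([0.30947604, 0.07863327, 0.26418142]), 'wrist_torque': array([-0.06217517,  0.04722521,  0.0461018 ]), 'gripper_width': 85.40005207492796}
scene [[402.39408104   0.         278.42643375]
 [  0.         402.39408104 215.04575567]
 [  0.           0.           1.        ]] [0.01432754 0.         0.         0.         0.        ] [1243.45269681 -149.4122231   692.86902637] [ 0.71252466  0.55724342 -0.26744744 -0.33205459]
top [[511.79376734   0.         279.74596942]
 [  0.         511.79376734 208.70878435]
 [  0.           0.           1.        ]] [-0.11496514  0.          0.          0.          0.        ] [ 304.70804141    3.66529623 1344.89981346] [ 0.71100681 -0.69738833  0.0620378  -0.06534638]
wrist [[299.40996405   0.         283.62365115]
 [  0.         299.40996405 214.21263266]
 [  0.           0.           1.        ]] [-0.03195711  0.          0.          0.          0.        ] [ 132.49010878 -616.11448577  373.3667255 ] [0.5714925  0.80546437 0.12830598 0.09033849]
```

View pics/top0.png

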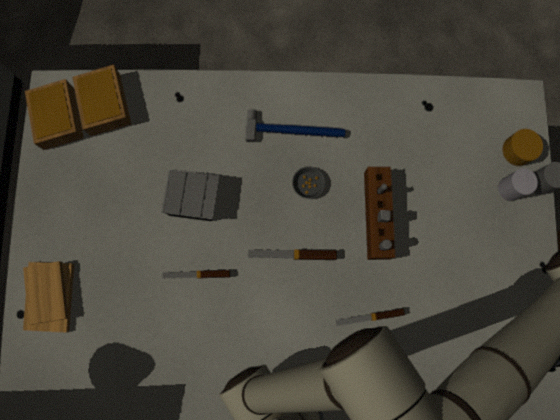

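View pics/scene0.png

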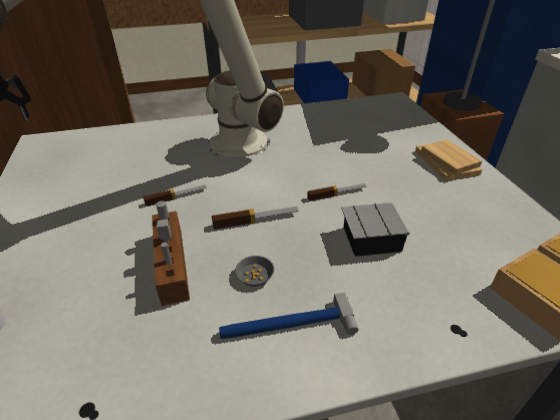

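```bash
cat > h.py <<'E'
import numpy as np,cv2
from scipy.spatial.transform import Rotation as R
def ray(g,px):
    u=cv2.undistortPoints(np.array(px,float).reshape(-1,1,2),g["intrinsics"],np.array(g["D"])).reshape(-1,2)
    d=np.c_[u,np.ones(len(u))]@R.from_quat(g["orientation"]).as_matrix().T
    return np.array(g["origin"]),d
def on(g,px,z):
    o,d=ray(g,px); return o+d*((z-o[2])/d[:,2])[:,None]
def proj(g,P):
    Rm=R.from_quat(g["orientation"]).as_matrix(); 
    rv=cv2.Rodrigues(Rm.T)[0]; t=-Rm.T@np.array(g["origin"])
    return cv2.projectPoints(np.array(P,float).reshape(-1,1,3),rv,t,g["intrinsics"],np.array(g["D"]))[0].reshape(-1,2)
def tri(gs,pxs):
    A=np.zeros((3,3));b=np.zeros(3)
    for g,p in zip(gs,pxs):
        o,d=ray(g,[p]);d=d[0]/np.linalg.norm(d[0]);M=np.eye(3)-np.outer(d,d);A+=M;b+=M@o
    return np.linalg.solve(A,b)
E
python3 - <<'E'
from h import *;import pickle
d=pickle.load(open("d0.pkl","rb"));t=d["top"];s=d["scene"]
print(proj(t,[[0,0,0],[400,0,0],[0,400,0]]))
for n,p,z in[("anvil TL",(170,170),66),("TR",(219,173),66),("BR",(214,219),66),("BL",(165,213),66),("tip",(249,252),16),("butt",(343,254),32),("rack",(366,168),65),("rack",(391,168),65),("r",(368,259),65),("r",(395,258),65),("dish",(311,182),15),("ham",(252,125),15),("hamend",(347,132),15),("die1",(385,188),115),("die2",(386,214),115),("die3",(387,244),115)]: print(n,p,on(t,[p],z)[0].round())
c=t["color"][150:330,150:430,::-1];cv2.imwrite("pics/c1.png",cv2.resize(c,None,fx=2.8,fy=2.8,interpolation=cv2.INTER_CUBIC))
c=s["color"][180:320,130:420,::-1];cv2.imwrite("pics/c2.png",cv2.resize(c,None,fx=2.7,fy=2.7,interpolation=cv2.INTER_CUBIC))
E
```

```text
[[280.38819086 422.4826195 ]
 [283.35606939 265.03083208]
 [124.41836984 416.80931141]]
anvil TL (170, 170) [634. 299.  66.]
TR (219, 173) [629. 170.  66.]
BR (214, 219) [508. 178.  66.]
BL (165, 213) [521. 305.  66.]
tip (249, 252) [431.  90.  16.]
butt (343, 254) [ 429. -153.   32.]
rack (366, 168) [ 649. -209.   65.]
rack (391, 168) [ 651. -274.   65.]
r (368, 259) [ 414. -212.   65.]
r (395, 258) [ 418. -280.   65.]
dish (311, 182) [621. -70.  15.]
ham (252, 125) [778.  93.  15.]
hamend (347, 132) [ 763. -167.   15.]
die1 (385, 188) [ 586. -247.  115.]
die2 (386, 214) [ 521. -249.  115.]
die3 (387, 244) [ 447. -250.  115.]
```

View pics/c1.png

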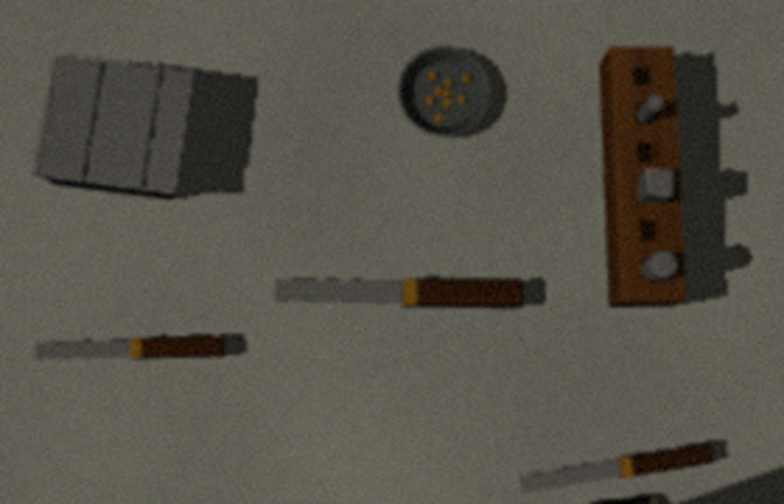

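View pics/c2.png

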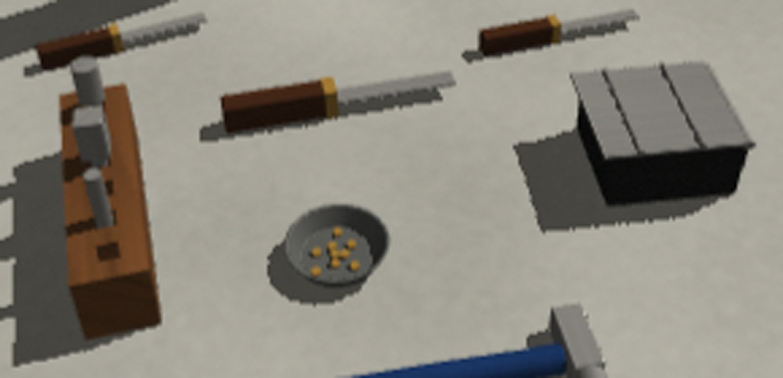

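```bash
python3 - <<'E'
from h import *;import pickle
d=pickle.load(open("d0.pkl","rb"));t=d["top"];s=d["scene"]
f=lambda x,y:(x/2.7+130,y/2.7+180)
print("scene bottom +x corners z0",on(s,[f(610,203),f(735,190)],0).round(1))
print("scene cover top corners z66",on(s,[f(605,158),f(753,145),f(573,74),f(710,64)],66).round(1))
k=lambda x,y:(x/2.8+150,y/2.8+150)
print("top cover",on(t,[k(56,54),k(194,68),k(177,193),k(37,178)],66).round(1))
print("blade tip/butt/ferrule top",on(t,[k(275,290),k(546,291),k(411,291)],24).round(1))
print("blade scene tip, handle butt top",on(s,[f(452,78)],16).round(1),on(s,[f(222,95),f(224,132)],32).round(1))
c=s["color"][185:270,320:420,::-1];cv2.imwrite("pics/c3.png",cv2.resize(c,None,fx=7,fy=7,interpolation=cv2.INTER_CUBIC))
E
```

```text
scene bottom +x corners z0 [[619.4 186.    0. ]
 [631.6 300.9   0. ]]
scene cover top corners z66 [[628.1 170.2  66. ]
 [643.9 298.1  66. ]
 [514.1 184.5  66. ]
 [531.7 313.1  66. ]]
top cover [[636.4 298.6  66. ]
 [625.1 169.6  66. ]
 [508.3 180.2  66. ]
 [519.6 309.2  66. ]]
blade tip/butt/ferrule top [[ 426.1   91.5   24. ]
 [ 429.8 -158.9   24. ]
 [ 427.6  -34.1   24. ]]
blade scene tip, handle butt top [[431.9  92.5  16. ]] [[ 421.3 -133.5   32. ]
 [ 475.4 -137.8   32. ]]
```

View pics/c3.png

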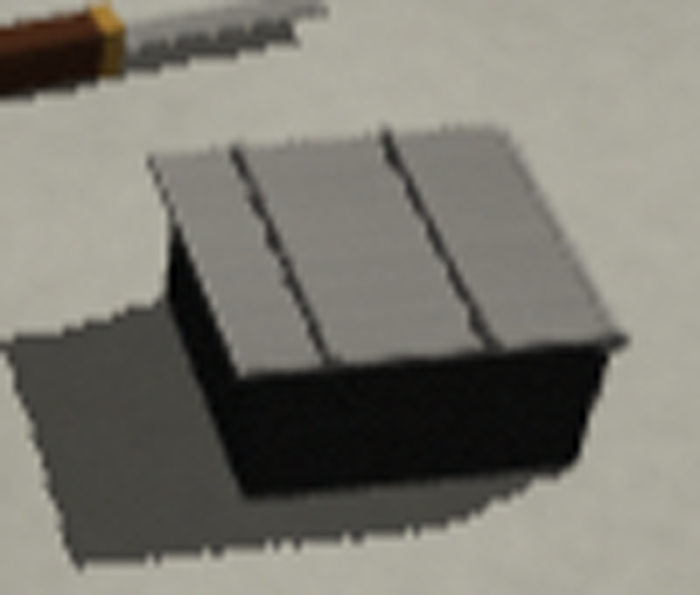

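```bash
cat >> h.py <<'E'
def tgt(yaw):  # tool y down, tool x = (cos yaw, sin yaw,0)
    x=np.array([np.cos(yaw),np.sin(yaw),0]);y=np.array([0,0,-1.]);return R.from_matrix(np.c_[x,y,np.cross(x,y)])
def delta(pos,yaw):
    from bench import read_state
    s=read_state();q=R.from_quat(s["ee_rot"]);T=tgt(yaw)
    print("t",s["clock"],"pos",s["position"].round(1),"w",s["gripper_width"].round(1),"F",s["contact_force"].round(1))
    print(" joints",s["joints"].round(2),"yawnow",np.degrees(np.arctan2(*q.as_matrix()[[1,0],0])).round(2))
    dp=np.array(pos)-s["position"]
    print(" shift in tool now",(q.inv().apply(dp)).round(1)," in target axes",T.inv().apply(dp).round(1)," rotvec",(q.inv()*T).as_rotvec().round(4))
E
python3 - <<'E'
from h import *
from bench import *
s=read_state();print(R.from_quat(s["ee_rot"]).as_matrix().round(3))
delta([430,-53,180],0);delta([430,-53,180],np.pi)
g=get_image("wrist");q=R.from_quat(s["ee_rot"]);print("cam in tool",q.inv().apply(np.array(g["origin"])-s["position"]),(q.inv()*R.from_quat(g["orientation"])).as_matrix().round(3))
E
```

```text
[[-0.33  -0.001 -0.944]
 [ 0.944  0.001 -0.33 ]
 [ 0.002 -1.     0.   ]]Traceback (most recent call last):
  File "<stdin>", line 4, in <module>
  File "h.py", line 23, in delta
    print("t",s["clock"],"pos",s["position"].round(1),"w",s["gripper_width"].round(1),"F",s["contact_force"].round(1))
                                                          ^^^^^^^^^^^^^^^^^^^^^^^^
AttributeError: 'float' object has no attribute 'round'
```

```bash
sed -i 's/s\["gripper_width"\].round(1)/round(s["gripper_width"],1)/' h.py; python3 - <<'E'
from h import *
from bench import *
delta([430,-53,200],np.pi)
E
```

```text
t 0.15 pos [ 206.4 -589.5  230.5] w 85.2 F [-0.1 -0.6  0.6]
 joints [-0.98  0.39  0.01 -0.   -1.19 -0.26] yawnow 109.29
 shift in tool now [ 432.4   31.1 -388.3]  in target axes [-223.6   30.5 -536.5]  rotvec [ 9.0000e-04 -1.2341e+00  1.5000e-03]
```

Call:
play_rows([
  [0,0,0,0,-0.138,0,0.085],
  [0,0,0,0,-0.138,0,0.085],
  [0,0,0,0,-0.138,0,0.085],
  [0,0,0,0,-0.138,0,0.085],
  [0,0,0,0,-0.138,0,0.085],
  [0,0,0,0,-0.138,0,0.085],
  [0,0,0,0,-0.138,0,0.085],
  [0,0,0,0,-0.138,0,0.085],
  [0,0,0,0,-0.138,0,0.085],
  [0,0,0,0,0,0,0.085],
])

```text
clock: 1.15
position: [205.5, -587.0, 225.5]
ee_rot: [-0.022, 0.711, -0.703, 0.019]
contact_force: [0.4, -0.1, 0.7]
gripper_width: 84.8
```

```bash
python3 - <<'E'
from h import *
delta([430,-63,200],np.pi)
E
```

```text
t 1.15 pos [ 205.5 -587.   225.5] w 84.8 F [ 0.4 -0.1  0.7]
 joints [-0.98  0.39  0.   -0.   -1.19  1.03] yawnow -176.7
 shift in tool now [-254.4   30.2 -509.9]  in target axes [-224.5   25.5 -524. ]  rotvec [0.011  0.0577 0.0041]
```

Call:
play_rows([
  [-0.022,0,-0.043,0.011,0.057,0.004,0.085],
  [-0.019,0,-0.045,0,0,0,0.085],
  [-0.019,0,-0.045,0,0,0,0.085],
  [-0.019,0,-0.045,0,0,0,0.085],
  [-0.019,0,-0.045,0,0,0,0.085],
  [-0.019,0,-0.045,0,0,0,0.085],
  [-0.019,0,-0.045,0,0,0,0.085],
  [-0.019,0,-0.045,0,0,0,0.085],
  [-0.019,0,-0.045,0,0,0,0.085],
  [0,0,0,0,0,0,0.085],
])

```text
clock: 2.15
position: [387.9, -175.5, 223.1]
ee_rot: [0.015, 0.707, -0.706, -0.014]
contact_force: [-0.0, -0.4, 0.5]
gripper_width: 85.3
```

```bash
python3 - <<'E'
from h import *
from bench import *
delta([430,-63,200],np.pi)
g=get_image("wrist");cv2.imwrite("pics/w1.png",g["color"][:,:,::-1])
print(proj(g,[[429,92,16],[429,-53,32],[429,-138,32],[429,-28,32]]).round())
import pickle;pickle.dump(g,open("w1.pkl","wb"))
E
```

```text
t 2.15 pos [ 387.9 -175.5  223.1] w 85.3 F [-0.  -0.4  0.5]
 joints [-0.04  0.04 -0.46 -0.   -1.06  0.  ] yawnow 177.7
 shift in tool now [ -37.6   23.4 -114. ]  in target axes [ -42.1   23.1 -112.5]  rotvec [ 0.0015 -0.0401 -0.0015]
[[264. 364.]
 [256. 285.]
 [251. 222.]
 [258. 302.]]
```

Call:
play_rows([
  [-0.016,0.006,-0.038,0,-0.04,0,0.085],
  [-0.014,0.006,-0.038,0,0,0,0.085],
  [-0.013,0.006,-0.037,0,0,0,0.085],
  [0,0,0,0,0,0,0.085],
])

```text
clock: 2.6
position: [432.7, -64.8, 204.8]
ee_rot: [0.007, 0.707, -0.707, -0.006]
contact_force: [-1.3, -0.2, -0.0]
gripper_width: 85.1
```

```bash
python3 - <<'E'
from h import *
from bench import *
delta([430,-63,200],np.pi)
g=get_image("wrist");cv2.imwrite("pics/w2.png",g["color"][:,:,::-1])
print(proj(g,[[429,92,16],[429,-53,32],[429,-138,32],[429,-28,32]]).round())
import pickle;pickle.dump(g,open("w2.pkl","wb"))
E
```

```text
t 2.6 pos [432.7 -64.8 204.8] w 85.1 F [-1.3 -0.2 -0. ]
 joints [ 0.23  0.08 -0.47 -0.   -1.02 -0.24] yawnow 179.02
 shift in tool now [ 2.7  4.8 -1.8]  in target axes [ 2.7  4.8 -1.8]  rotvec [ 0.0006 -0.0172 -0.0014]
[[290. 308.]
 [288. 204.]
 [287. 124.]
 [289. 226.]]
```

View pics/w2.png

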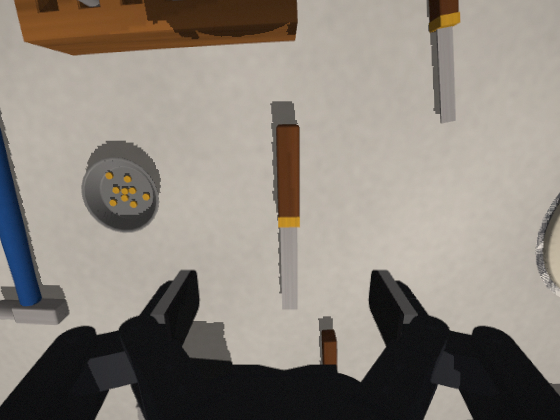

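Call:
play_rows([
  [0.002,0.036,-0.006,0,-0.017,0,0.085],
  [0.002,0.036,-0.006,0,0,0,0.085],
  [0,0.036,0,0,0,0,0.085],
  [0,0.036,0,0,0,0,0.085],
  [0,0.03,0,0,0,0,0.085],
  [0,0,0,0,0,0,0.085],
])

```text
clock: 3.25
position: [429.7, -62.5, 28.9]
ee_rot: [0.011, 0.707, -0.707, -0.005]
contact_force: [-0.3, 0.1, 0.6]
gripper_width: 85.1
```

```bash
python3 - <<'E'
from h import *
delta([429,-53,5],np.pi)
E
```

```text
t 3.25 pos [429.7 -62.5  28.9] w 85.1 F [-0.3  0.1  0.6]
 joints [ 0.23  0.34 -0.71  0.   -0.51 -0.26] yawnow 178.74
 shift in tool now [ 1.1 23.9 -9.5]  in target axes [ 0.7 23.9 -9.5]  rotvec [ 0.0001 -0.022  -0.0089]
```

Call:
play_rows([
  [0.0,0.008,-0.005,0,-0.02,-0.008,0.085],
  [0,0.008,-0.004,0,-0.015,0,0.085],
  [0,0.007,-0.003,0,0,0,0.085],
  [0,0.004,0,0,0,0,0.085],
  [0,0,0,0,0,0,0.085],
])

```text
clock: 3.75
position: [433.2, -51.2, 4.1]
ee_rot: [-0.001, 0.708, -0.707, 0.007]
contact_force: [0.1, 0.1, 0.2]
gripper_width: 85.1
```

```bash
python3 - <<'E'
from h import *
delta([429,-53,5],np.pi)
E
```

```text
t 3.75 pos [433.2 -51.2   4.1] w 85.1 F [0.1 0.1 0.2]
 joints [ 0.26  0.4  -0.72  0.   -0.44 -0.25] yawnow -179.36
 shift in tool now [ 4.3 -1.   1.7]  in target axes [ 4.2 -0.9  1.8]  rotvec [ 0.0015  0.0113 -0.0086]
```

Call:
play_rows([
  [0.004,-0.002,0.001,0,0.011,-0.008,0.085],
  [0,0,0,0,0,0,0.0],
  [0,0,0,0,0,0,0.0],
  [0,0,0,0,0,0,0.0],
  [0,0,0,0,0,0,0.0],
  [0,0,0,0,0,0,0.0],
  [0,0,0,0,0,0,0.0],
  [0,0,0,0,0,0,0.0],
])

```text
clock: 4.55
position: [430.1, -51.8, 7.9]
ee_rot: [0.001, 0.708, -0.706, 0.001]
contact_force: [-0.4, 0.9, 1.4]
gripper_width: 23.0
```

```bash
python3 - <<'E'
from h import *
delta([429,-53,5],np.pi)
E
```

```text
t 4.55 pos [430.1 -51.8   7.9] w 23.0 F [-0.4  0.9  1.4]
 joints [ 0.26  0.39 -0.72 -0.   -0.46 -0.25] yawnow -179.99
 shift in tool now [1.1 2.9 1.2]  in target axes [1.1 2.9 1.2]  rotvec [ 0.0024  0.0001 -0.004 ]
```

Call:
play_rows([
  [0,-0.03,0,0,0,0,0],
  [0,-0.035,0,0,0,0,0],
  [0,-0.03,0,0,0.03,0,0],
  [-0.02,0,-0.007,0,0.03,0,0],
  [-0.025,0,-0.007,0,0.03,0,0],
  [-0.025,0,-0.007,0,0.01,0,0],
  [-0.025,0,-0.007,0,0,0,0],
  [-0.02,0,-0.005,0,0,0,0],
  [0,0,0,0,0,0,0],
])

```text
clock: 5.45
position: [546.6, -28.5, 103.0]
ee_rot: [0.036, 0.707, -0.705, -0.04]
contact_force: [0.4, 0.0, -1.3]
gripper_width: 22.9
```

```bash
python3 - <<'E'
from h import *
from bench import *
import pickle
delta([551,-7,70],3.044)
d={n:get_image(n) for n in("scene","top","wrist")}
pickle.dump(d,open("d2.pkl","wb"))
s=d["scene"];c=s["color"][150:270,230:430,::-1];cv2.imwrite("pics/c4.png",cv2.resize(c,None,fx=4,fy=4,interpolation=cv2.INTER_CUBIC))
st=read_state();q=R.from_quat(st["ee_rot"]);tip=st["position"]+q.apply([0,-8.1,-144]);print("tip",tip,(proj(s,[tip])-[230,150])*4,proj(d["top"],[tip]))
E
```

```text
t 5.45 pos [546.6 -28.5 103. ] w 22.9 F [ 0.4  0.  -1.3]
 joints [ 0.24  0.39 -0.35 -0.   -0.84 -0.35] yawnow 173.88
 shift in tool now [ -2.3  33.  -21.8]  in target axes [ -2.3  33.  -21.8]  rotvec [ 0.0016 -0.0092  0.0051]
tip [558.56349186 114.04459691 111.10421379] [[368.1479439  233.76920296]] [[238.44109257 196.39021115]]
```

View pics/c4.png

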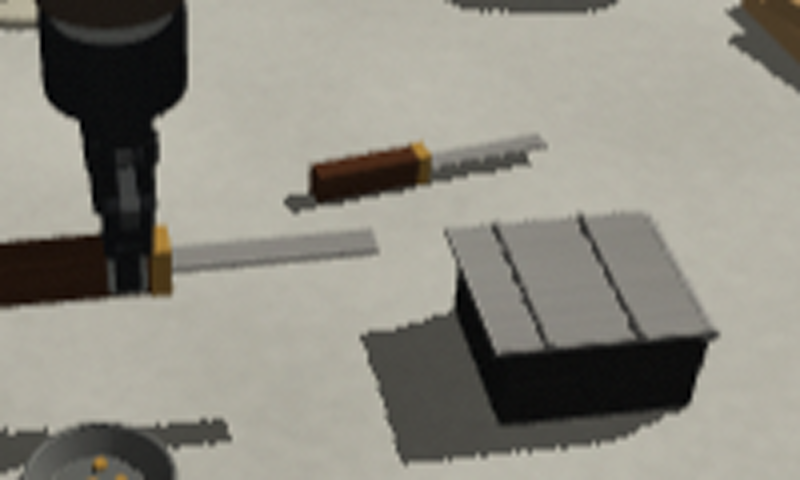

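```bash
python3 - <<'E'
from h import *
import pickle
d=pickle.load(open("d2.pkl","rb"));t=d["top"];s=d["scene"]
f=lambda x,y:(x/4+230,y/4+150)
print("scene tip@111",on(s,[f(376,242)],111.1).round(1),"cover c",on(s,[f(497,354),f(718,333),f(446,230),f(648,212)],66).round(1))
c=t["color"][150:230,150:260,::-1];a=cv2.resize(c,None,fx=5,fy=5,interpolation=cv2.INTER_CUBIC)
w=cv2.resize(d["wrist"]["color"][220:420,60:300,::-1],None,fx=1,fy=1)
o=np.zeros((600,800,3),np.uint8);o[:400,:550]=np.clip(a.astype(float)*1.7,0,255);o[400:600,:240]=w;cv2.imwrite("pics/c5.png",o)
E
```

```text
scene tip@111 [[566.9 116.  111.1]] cover c [[628.1 170.6  66. ]
 [642.8 300.2  66. ]
 [514.  182.6  66. ]
 [528.5 312.   66. ]]
```

View pics/c5.png

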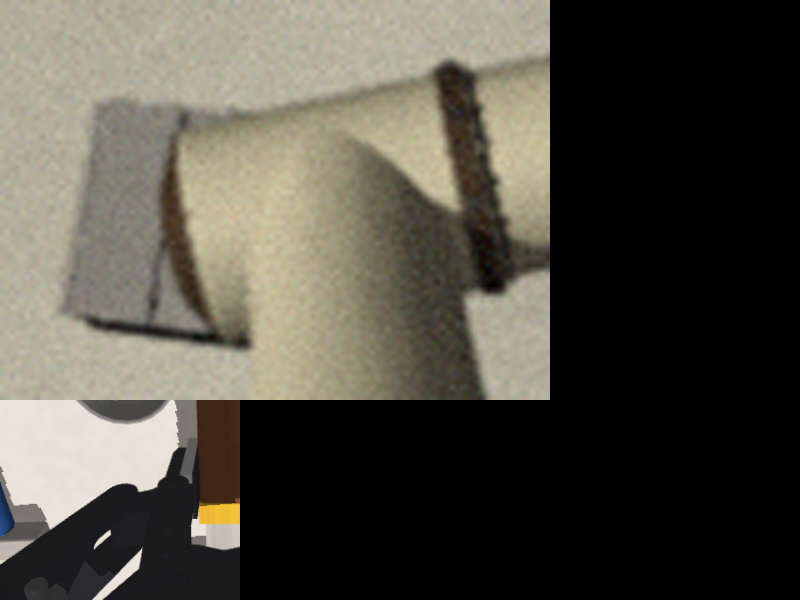

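```bash
python3 - <<'E'
from h import *
d=np.array([.0976,.9952]);e=np.array([572,245.5])
delta([*(e-234*d),48.5],3.044)
E
```

```text
t 5.6 pos [543.  -29.1 102.8] w 22.9 F [-0.  -1.5 -1.5]
 joints [ 0.24  0.38 -0.35 -0.01 -0.84 -0.35] yawnow 173.84
 shift in tool now [ -2.1  54.4 -42.1]  in target axes [ -2.   54.3 -42.1]  rotvec [ 0.0012 -0.01    0.0086]
```

Call:
play_rows([
  [-0.001,0.018,-0.014,0,-0.01,0.008,0],
  [-0.001,0.018,-0.014,0,0,0,0],
  [0,0.018,-0.014,0,0,0,0],
  [0,0,0,0,0,0,0],
  [0,0,0,0,0,0,0],
])

```text
clock: 6.1
position: [544.2, 11.9, 48.4]
ee_rot: [0.034, 0.707, -0.706, -0.036]
contact_force: [-0.3, -0.1, -0.7]
gripper_width: 22.7
```

```bash
cat > chk.py <<'E'
from h import *
from bench import *
import time
d=np.array([.0976,.9952]);e=np.array([572,245.5])
def rep(Y,z):
    delta([*(e+Y*d),z],3.044)
    st=read_state();q=R.from_quat(st["ee_rot"]);tip=st["position"]+q.apply([0,-8.1,-144])
    p=tip[:2]-e; print("tip anvil xyz",np.round([p@[d[1],-d[0]],p@d,tip[2]],1),"tilt",np.degrees(np.arcsin(q.as_matrix()[2,2])).round(2))
    return tip
E
python3 - <<'E'
from chk import *
for i in range(3):
    tip=rep(-234,48.5)
    g=get_image("scene")
s=g;c=s["color"][170:270,280:430,::-1];cv2.imwrite("pics/c6.png",cv2.resize(c,None,fx=5.3,fy=5.3,interpolation=cv2.INTER_CUBIC))
print((proj(s,[tip])-[280,170])*5.3)
E
```

```text
t 6.1 pos [544.2  11.9  48.4] w 22.7 F [-0.3 -0.1 -0.7]
 joints [ 0.32  0.46 -0.41 -0.   -0.71 -0.42] yawnow 174.34
 shift in tool now [-4.9 -0.1 -1.2]  in target axes [-4.9 -0.1 -1.2]  rotvec [ 0.0006 -0.0012  0.0023]
tip anvil xyz [ -4.7 -91.2  56.6] tilt -0.04
t 6.15 pos [544.   11.8  48.4] w 23.0 F [-0.5  0.  -1.6]
 joints [ 0.32  0.46 -0.41 -0.   -0.71 -0.42] yawnow 174.3
 shift in tool now [-5.1 -0.1 -1.3]  in target axes [-5.1 -0.1 -1.3]  rotvec [ 0.0008 -0.0019  0.0026]
tip anvil xyz [ -4.8 -91.3  56.6] tilt -0.05
t 6.2 pos [544.5  11.7  48.8] w 22.9 F [ 0.2 -0.  -1. ]
 joints [ 0.32  0.45 -0.41 -0.   -0.71 -0.42] yawnow 174.28
 shift in tool now [-4.5  0.3 -1.4]  in target axes [-4.5  0.3 -1.4]  rotvec [ 0.0011 -0.0022  0.0016]
tip anvil xyz [ -4.2 -91.4  57. ] tilt -0.07
[[301.77185704 282.91852361]]
```

View pics/c6.png

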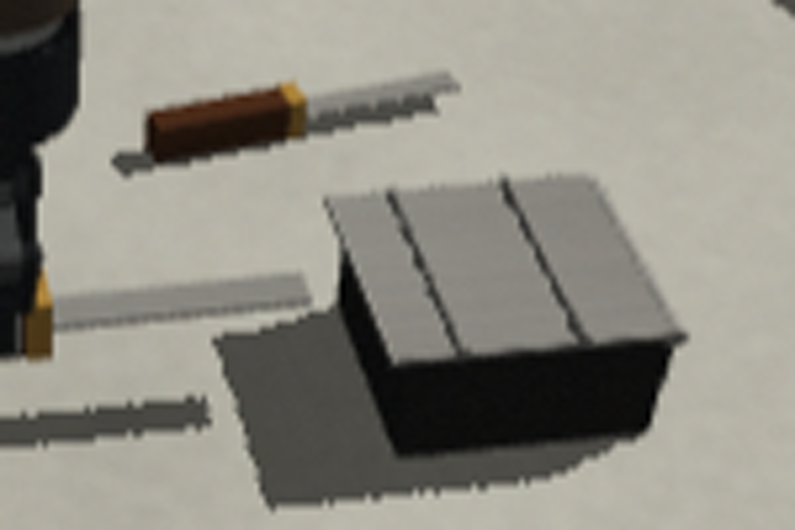

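Call:
play_rows([
  [-0.002,0.0,-0.009,0,0,0,0],
  [-0.002,0.0,-0.009,0,0,0,0],
  [0,0,-0.009,0,0,0,0],
  [0,0,0,0,0,0,0],
])

```text
clock: 6.65
position: [553.6, 39.8, 51.4]
ee_rot: [0.037, 0.707, -0.705, -0.034]
contact_force: [1.1, -0.2, -1.8]
gripper_width: 22.9
```

```bash
python3 -c "
from chk import *
rep(-191,48.5)"
```

```text
t 6.65 pos [553.6  39.8  51.4] w 22.9 F [ 1.1 -0.2 -1.8]
 joints [ 0.36  0.46 -0.39 -0.   -0.72 -0.46] yawnow 174.18
 shift in tool now [  1.8   2.9 -15.5]  in target axes [  1.8   2.9 -15.5]  rotvec [ 0.0033 -0.0039 -0.0038]
tip anvil xyz [  2.3 -62.6  60. ] tilt -0.19
```

Call:
play_rows([
  [0.001,0.0025,-0.002,0,0,0,0],
  [0,0.001,-0.007,0,0,0,0],
  [0,0,-0.007,0,0,0,0],
  [0,0,0,0,0,0,0],
])

```text
clock: 7.05
position: [554.1, 57.6, 47.5]
ee_rot: [0.037, 0.707, -0.705, -0.034]
contact_force: [0.0, -1.0, -1.3]
gripper_width: 22.5
```

```bash
python3 -c "
from chk import *
rep(-191,48.5)"
```

```text
t 7.05 pos [554.1  57.6  47.5] w 22.5 F [ 0.  -1.  -1.3]
 joints [ 0.39  0.47 -0.39 -0.   -0.71 -0.49] yawnow 174.21
 shift in tool now [ 0.5 -1.1  2.2]  in target axes [ 0.5 -1.   2.2]  rotvec [ 0.0032 -0.0034 -0.0033]
tip anvil xyz [  1.  -44.8  56. ] tilt -0.18
```

Call:
play_rows([
  [0,-0.005,0,0,0,0,0],
  [0,-0.01,-0.001,0,0,0,0],
  [0,-0.01,-0.001,0,0,0,0],
  [0,-0.01,-0.002,0,0,0,0],
  [0,-0.01,-0.003,0,0,0,0],
  [0,-0.01,-0.004,0,0,0,0],
  [0,-0.009,-0.005,0,0,0,0],
  [0,0,0,0,0,0,0],
])

```text
clock: 7.85
position: [554.9, 74.1, 117.7]
ee_rot: [0.037, 0.707, -0.705, -0.035]
contact_force: [0.4, -1.1, -1.8]
gripper_width: 22.9
```

```bash
python3 - <<'E'
from chk import *
tip=rep(-191,48.5)
p=(tip[:2]-e)@d;print("theta",np.arctan2(tip[2]+1.5-62,58-p),"r",np.hypot(tip[2]+1.5-62,58-p))
g=get_image("scene")
s=g;c=s["color"][130:270,250:430,::-1];cv2.imwrite("pics/c7.png",cv2.resize(c,None,fx=4.2,fy=4.2,interpolation=cv2.INTER_CUBIC))
E
```

```text
t 7.85 pos [554.9  74.1 117.7] w 22.9 F [ 0.4 -1.1 -1.8]
 joints [ 0.42  0.38 -0.31 -0.   -0.88 -0.52] yawnow 174.2
 shift in tool now [-0.2 69.2 18.9]  in target axes [-0.3 69.2 18.7]  rotvec [ 0.0025 -0.0037 -0.0025]
tip anvil xyz [  0.2 -28.3 126.2] tilt -0.14
theta 0.6504259980851074 r 108.43306641649123
```

View pics/c7.png

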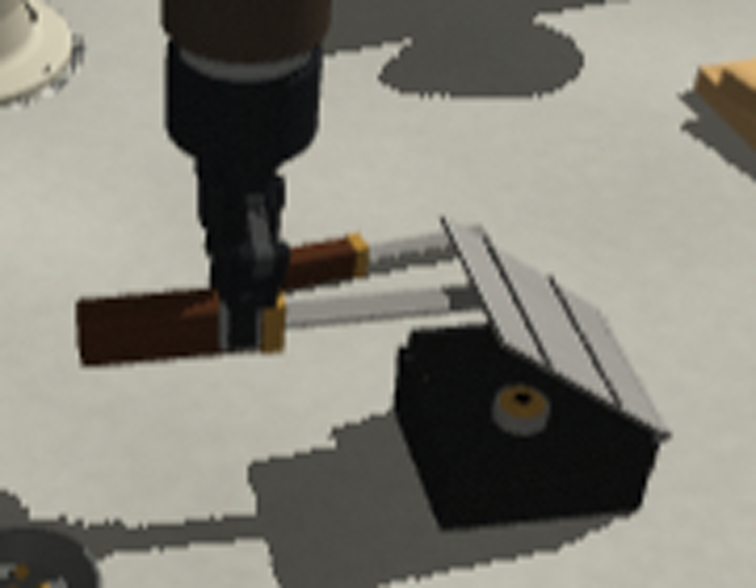

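Call:
play_rows([
  [0,-0.006,-0.0055,0,0,0,0],
  [0,-0.006,-0.0055,0,0,0,0],
  [0,-0.0065,-0.0085,0,0,0,0],
  [0,-0.0065,-0.0085,0,0,0,0],
  [0,-0.005,-0.0095,0,0,0,0],
  [0,-0.005,-0.0095,0,0,0,0],
  [0,-0.003,-0.0105,0,0,0,0],
  [0,-0.003,-0.0105,0,0,0,0],
  [0,0,0,0,0,0,0],
])

```text
clock: 8.8
position: [561.9, 148.2, 161.2]
ee_rot: [0.036, 0.707, -0.705, -0.035]
contact_force: [-0.5, -0.6, -1.4]
gripper_width: 22.9
```

```bash
python3 - <<'E'
from chk import *
tip=rep(-67,160)
p=(tip[:2]-e)@d;print("theta",np.arctan2(tip[2]+1.5-62,58-p),"r",np.hypot(tip[2]+1.5-62,58-p))
E
```

```text
t 8.8 pos [561.9 148.2 161.2] w 22.9 F [-0.5 -0.6 -1.4]
 joints [ 0.54  0.37 -0.2  -0.   -1.   -0.64] yawnow 174.2
 shift in tool now [ -0.5   1.3 -30.8]  in target axes [ -0.6   1.2 -30.8]  rotvec [ 0.0026 -0.0037 -0.0009]
tip anvil xyz [-1.000e-01  4.610e+01  1.697e+02] tilt -0.15
theta 1.4626266947260502 r 109.86529345791878
```

Push past vertical, then draw back.

Call:
play_rows([
  [0,0,-0.01,0,0,0,0],
  [0,0,-0.01,0,0,0,0],
  [0,0,-0.01,0,0,0,0],
  [0,0,-0.008,0,0,0,0],
  [0,0,0,0,0,0,0],
  [0,0,0,0,0,0,0],
  [0,0,0.02,0,0,0,0],
  [0,0,0.04,0,0,0,0],
  [0,0,0.04,0,0,0,0],
  [0,0,0,0,0,0,0],
])

```text
clock: 9.8
position: [554.3, 85.6, 159.6]
ee_rot: [0.035, 0.707, -0.706, -0.036]
contact_force: [0.2, 0.8, -1.2]
gripper_width: 22.7
```

```bash
python3 - <<'E'
from chk import *
tip=rep(-67,160)
delta([430,-52,60],np.pi)
g=get_image("scene")
s=g;c=s["color"][110:270,250:450,::-1];cv2.imwrite("pics/c8.png",cv2.resize(c,None,fx=3.7,fy=3.7,interpolation=cv2.INTER_CUBIC))
E
```

```text
t 9.8 pos [554.3  85.6 159.6] w 22.7 F [ 0.2  0.8 -1.2]
 joints [ 0.44  0.34 -0.25 -0.   -0.98 -0.54] yawnow 174.31
 shift in tool now [ -1.9  -0.3 -93.8]  in target axes [ -2.   -0.4 -93.8]  rotvec [ 0.0014 -0.0017  0.0016]
tip anvil xyz [ -1.8 -16.8 167.9] tilt -0.08
t 9.8 pos [554.3  85.6 159.6] w 22.7 F [ 0.2  0.8 -1.2]
 joints [ 0.44  0.34 -0.25 -0.   -0.98 -0.54] yawnow 174.31
 shift in tool now [109.9  99.5 149.4]  in target axes [124.3  99.6 137.6]  rotvec [ 0.0014 -0.0993  0.0015]
```

View pics/c8.png

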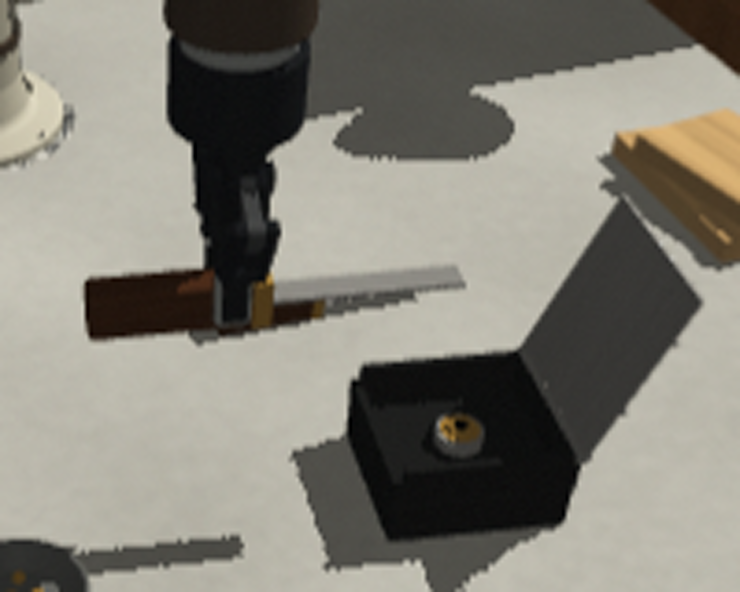

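Call:
play_rows([
  [0,0,0.04,0,0,0,0],
  [0.03,0.015,0.03,0,0,0,0],
  [0.03,0.015,0.03,0,0,0,0],
  [0.03,0.015,0.03,0,0,0,0],
  [0.02,0.025,0.018,0,0,0,0],
  [0,0.02,0,0,0,0,0],
  [0,0,0,0,0,0,0],
])

```text
clock: 10.55
position: [428.9, -54.4, 68.6]
ee_rot: [0.038, 0.708, -0.705, -0.032]
contact_force: [-0.1, 0.1, -0.7]
gripper_width: 22.9
```

```bash
python3 - <<'E'
from h import *
delta([430,-52,9],3.042)
E
```

```text
t 10.55 pos [428.9 -54.4  68.6] w 22.9 F [-0.1  0.1 -0.7]
 joints [ 0.25  0.27 -0.67 -0.   -0.63 -0.35] yawnow 174.35
 shift in tool now [-0.4 59.6 -2.1]  in target axes [-0.9 59.6 -2.5]  rotvec [ 0.0052  0.0011 -0.0088]
```

Call:
play_rows([
  [0,0.018,0,0.005,0,-0.008,0],
  [0,0.018,0,0,0,0,0],
  [0,0.014,0,0,0,0,0],
  [0,0,0,0,0,0,0],
])

```text
clock: 10.95
position: [435.1, -52.6, 21.2]
ee_rot: [0.037, 0.707, -0.706, -0.03]
contact_force: [-0.2, -0.1, -1.2]
gripper_width: 23.0
```

```bash
python3 - <<'E'
from h import *
delta([430,-52,8],3.042)
E
```

```text
t 10.95 pos [435.1 -52.6  21.2] w 23.0 F [-0.2 -0.1 -1.2]
 joints [ 0.25  0.36 -0.7   0.   -0.49 -0.35] yawnow 174.56
 shift in tool now [ 5.3 13.1 -0.1]  in target axes [ 5.2 13.2 -0.1]  rotvec [ 0.0021  0.0047 -0.0103]
```

Call:
play_rows([
  [0,0.005,0,0.002,0,-0.01,0],
  [0,0.004,0,0,0,0,0],
  [0,0.003,0,0,0,0,0],
  [0,0,0,0,0,0,0],
])

```text
clock: 11.35
position: [439.2, -51.3, 11.4]
ee_rot: [0.035, 0.707, -0.706, -0.03]
contact_force: [-0.2, 0.4, -1.3]
gripper_width: 22.9
```

```bash
python3 - <<'E'
from h import *
delta([430,-52,8],3.042)
E
```

```text
t 11.35 pos [439.2 -51.3  11.4] w 22.9 F [-0.2  0.4 -1.3]
 joints [ 0.25  0.39 -0.7   0.   -0.47 -0.35] yawnow 174.69
 shift in tool now [9.1 3.3 1.6]  in target axes [9.1 3.4 1.6]  rotvec [ 0.0018  0.0069 -0.0064]
```

Call:
play_rows([
  [0,0.002,0,0,0,0,0],
  [0,0.002,0,0,0,0,0],
  [0,0,0,0,0,0,0],
])

```text
clock: 11.65
position: [439.9, -51.1, 8.0]
ee_rot: [0.036, 0.707, -0.706, -0.03]
contact_force: [0.8, 0.4, -1.3]
gripper_width: 22.9
```

```bash
python3 - <<'E'
from h import *
delta([430,-52,8],3.042)
E
```

```text
t 11.65 pos [439.9 -51.1   8. ] w 22.9 F [ 0.8  0.4 -1.3]
 joints [ 0.25  0.4  -0.7   0.   -0.46 -0.35] yawnow 174.71
 shift in tool now [ 9.7 -0.1  1.8]  in target axes [9.7 0.  1.9]  rotvec [ 0.0023  0.0073 -0.0083]
```

Call:
play_rows([
  [0,0.0015,0,0,0,0,0],
  [0,0.001,0,0,0,0,0],
  [0,0,0,0,0,0,0],
])

```text
clock: 11.95
position: [440.1, -51.1, 8.3]
ee_rot: [0.035, 0.707, -0.706, -0.029]
contact_force: [-0.6, 0.7, -0.5]
gripper_width: 23.0
```

```bash
python3 - <<'E'
from h import *
delta([430,-52,8],3.042)
E
```

```text
t 11.95 pos [440.1 -51.1   8.3] w 23.0 F [-0.6  0.7 -0.5]
 joints [ 0.25  0.4  -0.7   0.   -0.46 -0.35] yawnow 174.77
 shift in tool now [9.9 0.2 1.8]  in target axes [9.9 0.3 1.9]  rotvec [ 0.002   0.0084 -0.0089]
```

Call:
play_rows([
  [0,0,0,0,0,0,0.085],
  [0,0,0,0,0,0,0.085],
  [0,0,0,0,0,0,0.085],
  [0,0,0,0,0,0,0.085],
  [0,0,0,0,0,0,0.085],
  [0,0,0,0,0,0,0.085],
  [0,-0.04,0,0,0,0,0.085],
  [0,-0.045,0,0,0,0,0.085],
  [0,-0.045,0,0,0,0,0.085],
  [0,-0.045,0,0,0,0,0.085],
])

```text
clock: 12.95
position: [434.5, -52.2, 181.6]
ee_rot: [-0.029, -0.705, 0.708, 0.037]
contact_force: [1.1, 0.4, -0.1]
gripper_width: 84.8
```

```bash
python3 - <<'E'
from h import *
from bench import *
import pickle
delta([490,-249,260],np.pi/2)
g=get_image("top");pickle.dump(g,open("t3.pkl","wb"))
E
```

```text
t 12.95 pos [434.5 -52.2 181.6] w 84.8 F [ 1.1  0.4 -0.1]
 joints [ 0.25  0.12 -0.5   0.   -0.97 -0.35] yawnow 174.71
 shift in tool now [-72.6 -78.4 191.2]  in target axes [-196.8  -78.4  -55.5]  rotvec [-0.0117  1.4785  0.0057]
```

Call:
play_rows([
  [0,-0.01,0,0,0.142,0,0.085],
  [0,-0.01,0,0,0.142,0,0.085],
  [0,-0.01,0,0,0.142,0,0.085],
  [0,-0.01,0,0,0.142,0,0.085],
  [0,-0.01,0,0,0.142,0,0.085],
  [0,-0.01,0,0,0.142,0,0.085],
  [0,-0.01,0,0,0.142,0,0.085],
  [0,-0.01,0,0,0.142,0,0.085],
  [0,-0.005,0,0,0.142,0,0.085],
  [0,0,0,0,0.142,0,0.085],
])

```text
clock: 14.0
position: [438.3, -51.5, 279.1]
ee_rot: [0.502, 0.504, -0.497, -0.497]
contact_force: [0.5, 0.3, -0.4]
gripper_width: 85.1
```

```bash
python3 - <<'E'
from h import *
delta([490,-249,260],np.pi/2)
E
```

```text
t 14.0 pos [438.3 -51.5 279.1] w 85.1 F [ 0.5  0.3 -0.4]
 joints [ 0.26  0.02 -0.34  0.   -1.2  -1.82] yawnow 90.11
 shift in tool now [-197.6   19.5  -51.1]  in target axes [-197.5   19.1  -51.7]  rotvec [0.0124 0.0019 0.0009]
```

Call:
play_rows([
  [-0.04,0.004,-0.01,0.012,0,0,0.085],
  [-0.04,0.004,-0.01,0,0,0,0.085],
  [-0.04,0.004,-0.01,0,0,0,0.085],
  [-0.04,0.004,-0.01,0,0,0,0.085],
  [-0.035,0,-0.01,0,0,0,0.085],
  [0,0,0,0,0,0,0.085],
  [0,0,0,0,0,0,0.085],
])

```text
clock: 14.7
position: [490.5, -252.2, 258.9]
ee_rot: [0.498, 0.502, -0.5, -0.5]
contact_force: [-0.5, 0.9, 0.3]
gripper_width: 84.7
```

```bash
python3 - <<'E'
from h import *
from bench import *
import pickle
delta([490,-249,260],np.pi/2)
g=get_image("wrist");t=get_image("top");sc=get_image("scene");pickle.dump((g,t,sc),open("w4.pkl","wb"))
P=[[586,-247,115],[521,-249,115],[447,-250,115]]
print(proj(g,P).round())
im=g["color"][:,:,::-1].copy()
w=im[0:420,80:500]; tc=cv2.resize(t["color"][150:270,340:430,::-1],None,fx=3.5,fy=3.5,interpolation=cv2.INTER_CUBIC)
o=np.zeros((420,740,3),np.uint8);o[:,:420]=w;o[:420,420:735]=np.clip(tc*1.6,0,255);cv2.imwrite("pics/c9.png",o)
E
```

```text
t 14.7 pos [ 490.5 -252.2  258.9] w 84.7 F [-0.5  0.9  0.3]
 joints [-0.18  0.24 -0.13 -0.   -1.2  -1.38] yawnow 90.17
 shift in tool now [ 3.2 -1.   0.5]  in target axes [ 3.2 -1.1  0.5]  rotvec [-0.0004  0.003   0.0039]
[[288. 284.]
 [286. 228.]
 [286. 155.]]
```

View pics/c9.png

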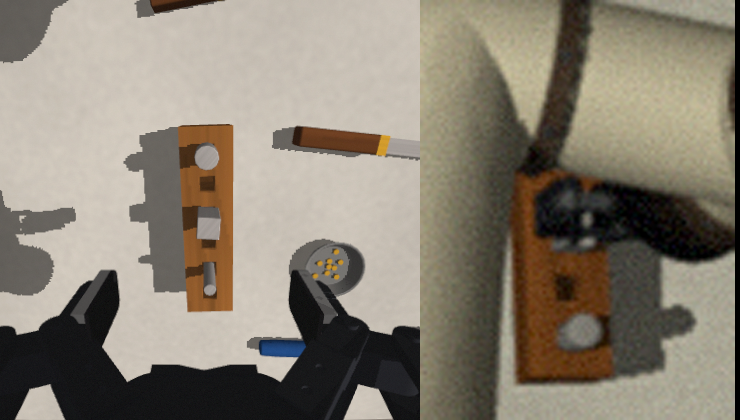

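```bash
python3 - <<'E'
from h import *
import pickle
g,t,sc=pickle.load(open("w4.pkl","rb"))
im=g["color"].astype(int)
sub=im[195:250,268:310].mean(2).astype(int);sat=(im.max(2)-im.min(2))[195:250,268:310]
m=(sat<35)
for r in range(0,55,3): print(195+r,''.join(f"{v:4d}" if k else "   ." for v,k in zip(sub[r,::2],m[r,::2])))
E
```

```text
195    .   .   .   .   .   .   .   .   .   .   .   .   .   .   .   .   .   .   .   .   .
198    .   .   .   .   .   .   .   .   .   .   .   .   .   .   .   .   .   .   .   .   .
201    .   .   .   .   .   .   .   .   .   .   .   .   .   .   .   .   .   .   .   .   .
204    .   .   .   .   .   .   .   .   .   .   .   .   .   .   .   .   .   .   .   .   .
207    .   .   .   .   .  71  84  85  79  79  80  81  80  64   .   .   .   .   .   .   .
210    .   .   .   .   .  75  87  87  88  88  90  88  89  86  88 100   .   .   .   .   .
213    .   .   .   .   .  79  86  88  88  91  89  90  88  87  88  87   .   .   .   .   .
216    .   .   .   .   .  85  92  90  88  90  89  88  89  87  88  87   .   .   .   .   .
219    .   .   .   .   . 144 159 157 159 159 157 159 158 152 150 152 147   .   .   .   .
222    .   .   .   .   . 152 157 159 158 156 160 156 153 156 160 159   .   .   .   .   .
225    .   .   .   .  46 155 159 157 156 158 154 153 155 161 157 157   .   .   .   .   .
228    .   .   .   .   . 157 156 157 157 155 153 157 160 156 157 157   .   .   .   .   .
231    .   .   .   .   . 151 159 156 151 153 158 159 155 158 157 155   .   .   .   .   .
234    .   .   .   .   . 157 154 151 153 158 159 153 158 158 155 156   .   .   .   .   .
237    .   .   .   .   . 151 151 155 160 157 155 156 156 153 153 165   .   .   .   .   .
240    .   .   .   .   .   .   .   .   .   .   .   .   .   .   .   .   .   .   .   .   .
243    .   .   .   .   .   .   .   .   .   .   .   .   .   .   .   .   .   .   .   .   .
246    .   .   .   .   .   .   .   .   .   .   .   .   .   .   .   .   .   .   .   .   .
249    .   .   .   .   .   .   .   .   .   .   .   .   .   .   .   .   .   .   .   .   .
```

```bash
python3 - <<'E'
from h import *
import pickle
g,t,sc=pickle.load(open("w4.pkl","rb"))
im=g["color"].astype(int);b=im.mean(2);sat=im.max(2)-im.min(2)
def top(r0,r1,c0,c1):
    m=np.zeros(b.shape,np.uint8);m[r0:r1,c0:c1]=((b>120)&(sat<35))[r0:r1,c0:c1]
    c=max(cv2.findContours(m,0,cv2.CHAIN_APPROX_NONE)[0],key=cv2.contourArea);return c.reshape(-1,2)
c=top(200,248,270,310);P=on(g,c,115)[:,:2].astype(np.float32);print("square",cv2.minAreaRect(P),cv2.minAreaRect(c))
m=(sat>50)&(b>60)&(b<170);m=m.astype(np.uint8);m[:,:240]=0;m[:,330:]=0;m[:115]=0;m[330:]=0
k=max(cv2.findContours(m,0,1)[0],key=cv2.contourArea).reshape(-1,2);print("rack",cv2.minAreaRect(k),cv2.minAreaRect(on(g,k,65)[:,:2].astype(np.float32)))
# eyelet in scene & top: brass mask near prediction
for n,i in(("scene",sc),("top",t)):
    u=proj(i,[[572,245.5,48]])[0];print(n,"pred",u.round(1))
    x,y=u.astype(int);h=cv2.cvtColor(i["color"],cv2.COLOR_RGB2HSV)[y-14:y+15,x-14:x+15]
    mm=((h[...,0]>10)&(h[...,0]<32)&(h[...,1]>90)&(h[...,2]>60));yy,xx=np.nonzero(mm)
    if len(xx): cen=(xx.mean()+x-14,yy.mean()+y-14);print(len(xx),cen,xx.min()+x-14,xx.max()+x-14,yy.min()+y-14,yy.max()+y-14,on(i,[cen],48).round(1))
E
```

```text
square ((520.8495483398438, -247.10801696777344), (22.80400276184082, 22.99739646911621), 87.0071792602539) ((288.3741455078125, 228.1396484375), (22.373090744018555, 21.02248764038086), 3.3664605617523193)
rack ((285.0, 218.0), (186.0, 54.0), 90.0) ((538.8965454101562, -247.0713348388672), (236.4910125732422, 59.69263458251953), 1.7570034265518188)
scene pred [373.6 223.6]
49 (np.float64(373.7959183673469), np.float64(225.91836734693877)) 369 379 222 229 [[580.2 242.4  48. ]]
top pred [190.2 195.4]
25 (np.float64(193.48), np.float64(195.56)) 192 195 192 199 [[571.6 236.9  48. ]]
```

Call:
play_rows([
  [0.005,0.02,-0.015,0,0.05,0,0.085],
  [0,0.025,-0.015,0,0,0,0.085],
  [0,0.025,0,0,0,0,0.085],
  [0,0.025,0,0,0,0,0.085],
  [0,0.02,0,0,0,0,0.085],
  [0,0,0,0,0,0,0.085],
  [0,0,0,0,0,0,0.085],
])

```text
clock: 15.55
position: [524.2, -238.4, 147.4]
ee_rot: [0.511, 0.495, -0.488, -0.506]
contact_force: [1.3, 0.0, -0.0]
gripper_width: 85.3
```

```bash
python3 - <<'E'
from h import *
delta([520.8,-247.1,80],1.525)
E
```

```text
t 15.55 pos [ 524.2 -238.4  147.4] w 85.3 F [ 1.3  0.  -0. ]
 joints [-0.15  0.37 -0.24 -0.   -0.95 -1.45] yawnow 88.09
 shift in tool now [-9.  67.3  3.9]  in target axes [-8.9 67.4  3. ]  rotvec [0.0118 0.0124 0.0017]
```

Call:
play_rows([
  [-0.008,0,0.003,0.012,0.012,0,0.085],
  [0,0.015,0,0,0,0,0.085],
  [0,0.015,0,0,0,0,0.085],
  [0,0,0,0,0,0,0.085],
  [0,0,0,0,0,0,0.085],
])

```text
clock: 16.05
position: [524.8, -248.1, 125.1]
ee_rot: [0.515, 0.491, -0.486, -0.507]
contact_force: [0.2, 0.5, 0.2]
gripper_width: 84.9
```

```bash
python3 - <<'E'
from h import *
delta([520.8,-247.1,80],1.525)
E
```

```text
t 16.05 pos [ 524.8 -248.1  125.1] w 84.9 F [0.2 0.5 0.2]
 joints [-0.16  0.4  -0.26  0.   -0.9  -1.45] yawnow 87.45
 shift in tool now [ 0.9 45.   4.6]  in target axes [ 0.8 45.1  4.1]  rotvec [ 0.012   0.0013 -0.002 ]
```

Call:
play_rows([
  [0,0.01,0.005,0.012,0,0,0.085],
  [0,0.015,0.002,0,0,0,0.085],
  [0,0.012,0.001,0,0,0,0.085],
  [0,0,0,0,0,0,0.085],
  [0,0,0,0,0,0,0.085],
])

```text
clock: 16.55
position: [518.1, -248.8, 89.7]
ee_rot: [0.513, 0.489, -0.489, -0.509]
contact_force: [-0.1, 0.1, 0.2]
gripper_width: 85.0
```

```bash
python3 - <<'E'
from h import *
delta([520.8,-247.1,80],1.525)
E
```

```text
t 16.55 pos [ 518.1 -248.8   89.7] w 85.0 F [-0.1  0.1  0.2]
 joints [-0.16  0.44 -0.31  0.   -0.82 -1.45] yawnow 87.44
 shift in tool now [ 1.9  9.7 -2.5]  in target axes [ 1.9  9.7 -2.6]  rotvec [ 0.0045  0.001  -0.0036]
```

Call:
play_rows([
  [0.002,0.005,-0.002,0.004,0,-0.004,0.085],
  [0,0.003,0,0,0,0,0.085],
  [0,0,0,0,0,0,0.085],
  [0,0,0,0,0,0,0.0],
  [0,0,0,0,0,0,0.0],
  [0,0,0,0,0,0,0.0],
  [0,0,0,0,0,0,0.0],
  [0,0,0,0,0,0,0.0],
  [0,0,0,0,0,0,0.0],
  [0,0,0,0,0,0,0.0],
])

```text
clock: 17.55
position: [522.0, -247.1, 82.8]
ee_rot: [0.512, 0.49, -0.488, -0.51]
contact_force: [0.1, -0.2, 1.3]
gripper_width: 23.1
```

```bash
python3 - <<'E'
from h import *
delta([520.8,-247.1,80],1.525)
E
```

```text
t 17.55 pos [ 522.  -247.1   82.8] w 23.1 F [ 0.1 -0.2  1.3]
 joints [-0.16  0.45 -0.3  -0.   -0.81 -1.45] yawnow 87.47
 shift in tool now [-0.1  2.8  1.2]  in target axes [-0.1  2.8  1.2]  rotvec [ 0.004   0.0016 -0.0001]
```

Call:
play_rows([
  [0,-0.008,0,0,0,0,0],
  [0,-0.01,0,0,0,0,0],
  [0,-0.01,0,0,0,0,0],
  [0,0,0,0,0,0,0],
])

```text
clock: 17.95
position: [521.4, -246.7, 112.2]
ee_rot: [0.512, 0.49, -0.488, -0.511]
contact_force: [1.0, -0.5, -1.4]
gripper_width: 23.1
```

```bash
python3 - <<'E'
from h import *
delta([522,-247.1,150],1.525)
E
```

```text
t 17.95 pos [ 521.4 -246.7  112.2] w 23.1 F [ 1.  -0.5 -1.4]
 joints [-0.16  0.41 -0.27 -0.   -0.88 -1.45] yawnow 87.44
 shift in tool now [ -0.3 -37.8  -0.7]  in target axes [ -0.4 -37.8  -0.6]  rotvec [0.0026 0.0011 0.0007]
```

Call:
play_rows([
  [0,-0.02,0,0,0,0,0],
  [0,-0.035,0,0,0,0,0],
  [0,-0.04,0,0,0,0,0],
  [0,-0.035,0,0,0,0,0],
  [0.015,-0.01,-0.004,0,0,0,0],
  [0.03,0,-0.008,0,0,0,0],
  [0.04,0,-0.01,0,0,0,0],
  [0.045,0,-0.01,0,0,0,0],
  [0.045,0,-0.01,0,0,0,0],
  [0.045,0,-0.01,0,0,0,0],
])

```text
clock: 18.95
position: [580.0, -23.3, 254.1]
ee_rot: [-0.511, -0.485, 0.486, 0.517]
contact_force: [1.6, -0.4, -1.5]
gripper_width: 22.9
```

Call:
play_rows([
  [0.045,0,-0.01,0,0,0,0],
  [0.045,0,-0.01,0,0,0,0],
  [0.045,0,-0.01,0,0,0,0],
  [0.04,0,-0.01,0,0,0,0],
  [0.03,0,-0.008,0,0,0,0],
  [0.015,0,0,0,0,0,0],
  [0,0,0,0,0,0,0],
  [0,0,0,0,0,0,0],
])

```text
clock: 19.75
position: [633.2, 213.8, 241.6]
ee_rot: [-0.504, -0.481, 0.495, 0.519]
contact_force: [-1.1, -1.3, -1.5]
gripper_width: 23.3
```

```bash
python3 - <<'E'
from h import *
delta([620,200,260],1.525)
E
```

```text
t 19.75 pos [633.2 213.8 241.6] w 23.3 F [-1.1 -1.3 -1.5]
 joints [ 0.56  0.47  0.17 -0.02 -1.3  -2.17] yawnow 87.22
 shift in tool now [-14.5 -18.   13. ]  in target axes [-14.4 -18.4  12.6]  rotvec [-0.0289 -0.0027  0.0005]
```

```bash
python3 - <<'E'
from h import *
from bench import *
import pickle
gs=[get_image("wrist") for _ in range(2)];g=gs[1];s=read_state()
pickle.dump((g,s),open("w5.pkl","wb"));cv2.imwrite("pics/w5.png",g["color"][:,:,::-1])
delta([620,200,260],1.525)
u=proj(g,[[572,243,48]])[0];print(u)
h=cv2.cvtColor(g["color"],cv2.COLOR_RGB2HSV);x,y=u.astype(int);y0=max(y-40,0);x0=x-40
m=((h[...,0]>10)&(h[...,0]<35)&(h[...,1]>80)&(h[...,2]>50))[y0:y+40,x0:x+40].astype(np.uint8)
for c in cv2.findContours(m,0,1)[0]:
    if len(c)>5:
        el=cv2.fitEllipse(cv2.convexHull(c)) if len(cv2.convexHull(c))>4 else None
        print(cv2.contourArea(c),cv2.boundingRect(c),el)
        if el: print(on(g,[(el[0][0]+x0,el[0][1]+y0)],48).round(1), on(g,(c.reshape(-1,2)+[x0,y0]),48)[:,:2].ptp(0) if hasattr(np.ndarray,'ptp') else np.ptp(on(g,(c.reshape(-1,2)+[x0,y0]),48)[:,:2],axis=0))
v=g["color"][y0:y+40,x0:x+40].mean(2).astype(int)
for r in range(10,70,3): print(''.join(f"{a:4d}"+("b" if k else " ") for a,k in zip(v[r,10:70:2],m[r,10:70:2])))
E
```

```text
t 19.85 pos [633.4 213.  242.1] w 22.9 F [ 0.9 -0.2 -1.8]
 joints [ 0.56  0.47  0.17 -0.02 -1.3  -2.17] yawnow 87.16
 shift in tool now [-13.6 -17.5  13.3]  in target axes [-13.6 -17.9  12.8]  rotvec [-0.0282 -0.0038  0.001 ]
[307.89057442 137.3614303 ]
421.0 (31, 31, 24, 24) ((42.87316131591797, 42.56755065917969), (23.47861671447754, 24.287887573242188), 17.415756225585938)Traceback (most recent call last):
  File "<stdin>", line 14, in <module>
AttributeError: `ptp` was removed from the ndarray class in NumPy 2.0. Use np.ptp(arr, ...) instead.
```

```bash
python3 - <<'E'
from h import *
import pickle
g,s=pickle.load(open("w5.pkl","rb"))
print("eyelet",on(g,[(309.9,139.6)],48).round(1))
q=R.from_quat(s["ee_rot"]);T=lambda v:s["position"]+q.apply(v)
# shank: foot at tool y +72.8 relative TCP, radius 7
for yy in(72.8,40,10): print(yy,proj(g,[T([-7,yy,1.2]),T([7,yy,1.2]),T([0,yy,8.2]),T([0,yy,-5.8])]).round(1).tolist())
b=g["color"].mean(2).astype(int)
for r in range(290,380,6): print(r,b[r,250:330:3])
E
```

```text
eyelet [[574.5 245.1  48. ]]
72.8 [[274.1, 223.3], [292.5, 223.4], [283.3, 214.6], [283.3, 231.9]]
40 [[272.6, 240.2], [293.8, 240.2], [283.2, 230.3], [283.2, 249.9]]
10 [[270.7, 261.0], [295.5, 261.0], [283.1, 249.7], [283.1, 272.0]]
290 [123  37  51 194 198 195 197 197 197 196 194 198 168 162 107  98 100 101
 102 102  96  24  95  96 122 122  28]
296 [170  45  26 102 102 101 101 102 151 111 102 100  99  97  98 100 101 101
 101  97  98  32  69 108 109  52  32]
302 [109  31  25 102 101 102 100 101 102  99  98  97  96 100 101 102  99  99
  99  99  96  30  89  63  35  34  31]
308 [ 28  32  28 100 100  99 103 102 100  97  99  98 100 102 101  99  99 100
  99 100  78  33  27  30  37  37  37]
314 [ 28  35  27  99 101 102 101 100  97  96 184 153 107  99  99 101 101 100
  99  96  60  31  29  31  30  37  35]
320 [ 29  32  28  99 100  99  97  98  98 101 101  98  97 101 100 100 100  97
  96  98  43  30  29  29  30  29  29]
326 [ 28  30  30  98  95  94  96  97 100  99  96  98  98  98  96  96  95  95
  96  98  25  31  25  27  30  28  29]
332 [ 29  36  29 236 236 236 236 234 234 234 235 234 237 236 235 236 236 236
 237 235  80  30  29  27  37  35  35]
338 [ 27  72  36 234 234 235 233 234 234 235 235 236 237 235 237 236 235 236
 236 235 235  38  50  26  34  36  35]
344 [ 77 233 232 232 234 234 233 233 234 233 234 235 234 235 236 237 237 236
 236 236 235 235 231  30  36  37  37]
350 [ 68 234 233 234 235 235 236 236 234 233 233 233 233 234 237 237 236 236
 235 234 236 236 230  29  35  33  35]
356 [ 68 232 234 234 233 233 231 234 235 234 235 236 236 237 236 236 237 238
 237 236 236 235 229  29  35  37  34]
362 [ 65 233 233 234 233 232 232 232 232 232 234 235 235 235 236 236 237 237
 236 235 236 236 227  30  36  36  36]
368 [ 30  29  28  28  28  28  30  29 117 167 232 236 236 192 163  58  28  28
  29  28  29  29  29  29  38  36  35]
374 [28 26 27 27 30 28 29 26 29 27 27 26 26 29 29 27 27 28 29 26 27 28 25 29
 36 35 35]
```

```bash
python3 - <<'E'
from h import *
import pickle
g,s=pickle.load(open("w5.pkl","rb"))
b=g["color"].mean(2).astype(int)
for r in list(range(204,236,3))+list(range(240,296,8)): print(r,' '.join(f"{v:3d}" for v in b[r,260:310:2]))
E
```

```text
204 237 236 236 236 236 127 125 127 128 127 127 126 127 127 125 126 125 126 168 173 173 235 236 236 237
207 235 236 236 237 237 126 126 127 128 127 127 127 126 126 125 168 231 236 235 236 236 236 236 237 236
210 235 236 237 238 237 126 128 128 128 128 128 127 170 174 231 235 235 235 236 236 237 236 237 236 235
213 235 236 237 238 238 126 127 128 128 128 127 236 173 235 234 235 235 235 235 237 237 237 236 236 235
216 236 236 236 236 236 135 127 173 172 226 152 100 110 144 196 232 235 235 235 235 237 237 236 235 234
219 236 235 235 235 235 235 235 235 163  86  90  98 112 126 142 155 232 236 236 236 236 237 236 235 235
222 236 235 235 235 235 236 235 235  89  85  92  98 113 127 142 154 192 236 238 237 236 235 235 233 234
225 237 237 237 236 236 236 236 203  85  86  90  99 113 127 143 154 165 235 236 236 235 234 233 232 233
228 237 238 237 236 236 236 236 148  85  85  91 100 113 128 140 155 164 233 235 235 235 235 234 234 234
231 237 236 236 236 236 234 236 141  85  86  90 101 115 127 141 155 161 231 235 236 235 235 235 235 234
234 236 236 237 237 236 235 235 110  86  86  91 103 116 129 141 154 163 230 234 234 234 234 235 234 233
240 236 236 236 237 238 238 237  91  86  89  92 106 118 129 140 153 161 199 233 233 234 235 235 235 235
248 235 115 112 112 110 112 113 112 112 115 114 115 115 112 115 116 113 113 112 113 114  98 125 203 235
256 154 110 114 111 114 113 114 113 113 117 115 116 114 113 117 117 116 113 112 112 114 115 116 142 230
264 100 116 111 113 115 116 115 114 115 117 115 117 116 114 116 118 115 115 112 111 112 113 115 117 157
272 116 115 114 115 114 117 114 115 116 118 117 116 116 114 115 117 116 115 115 114 114 113 114 117 130
280 138 133 133 134 135 134 131 131 133 131 130 129 129 128 129 131 131 129 127 125 125 125 125 128 127
288 196 198 198 197 195 198 198 199 198 197 197 194 198 199 198 196 193 192 191 193 165 163 165 166 108
```

Call:
play_rows([
  [0.008,0.0,0.012,-0.028,0,0,0],
  [0.008,0,0.016,0,0,0,0],
  [0.01,0,0.016,0,0,0,0],
  [0.004,0,0.012,0,0,0,0],
  [0,0,0,0,0,0,0],
  [0,0,0,0,0,0,0],
])

```text
clock: 20.45
position: [577.3, 238.6, 244.4]
ee_rot: [0.515, 0.486, -0.484, -0.514]
contact_force: [0.4, -0.5, -2.5]
gripper_width: 23.2
```

```bash
python3 - <<'E'
from h import *
delta([575,244.3,170],1.525)
E
```

```text
t 20.45 pos [577.3 238.6 244.4] w 23.2 F [ 0.4 -0.5 -2.5]
 joints [ 0.65  0.37  0.03  0.   -1.22 -2.28] yawnow 86.56
 shift in tool now [ 5.5 74.4  2.8]  in target axes [ 5.6 74.4  2.6]  rotvec [ 0.0021 -0.0143  0.001 ]
```

Down to foot about 97 mm first, with lateral correction.

Call:
play_rows([
  [0.004,0.015,0.003,0,-0.014,0,0],
  [0.001,0.018,0.002,0,0,0,0],
  [0,0.018,0.002,0,0,0,0],
  [0,0.015,0.0,0,0,0,0],
  [0,0,0,0,0,0,0],
  [0,0,0,0,0,0,0],
])

```text
clock: 21.05
position: [575.5, 240.5, 178.7]
ee_rot: [0.514, 0.49, -0.484, -0.511]
contact_force: [-0.8, -0.6, -2.6]
gripper_width: 23.3
```

```bash
python3 - <<'E'
from h import *
delta([575,244.3,170],1.525)
E
```

```text
t 21.05 pos [575.5 240.5 178.7] w 23.3 F [-0.8 -0.6 -2.6]
 joints [ 0.66  0.42 -0.08  0.   -1.07 -2.28] yawnow 87.06
 shift in tool now [3.7 8.7 0.8]  in target axes [3.7 8.7 0.7]  rotvec [ 0.0079 -0.0055  0.0027]
```

Call:
play_rows([
  [0.0035,0.008,0.001,0.008,-0.005,0,0],
  [0,0.012,0.001,0,0,0,0],
  [0,0.01,0.001,0,0,0,0],
  [0,0.005,0.0,0,0,0,0],
  [0,0,0,0,0,0,0],
  [0,0,0,0,0,0,0],
])

```text
clock: 21.65
position: [574.2, 244.7, 142.6]
ee_rot: [-0.511, -0.49, 0.487, 0.512]
contact_force: [0.1, 0.6, -2.1]
gripper_width: 23.1
```

```bash
cat > fin.py <<'E'
from h import *
from bench import *
delta([575,244.3,128.8],1.525)
g=get_image("wrist");s=read_state()
q=R.from_quat(s["ee_rot"]);T=lambda v:s["position"]+q.apply(v)
f=T([.8,72.8,.5]);print("foot",f.round(1),"rel eyelet",(f-[574.5,245.1,48]).round(1))
u=proj(g,[[574.5,245.1,48]])[0];print("eyelet px pred",u.round(1),"foot px pred",proj(g,[T([-6.2,72.8,.5]),T([7.8,72.8,.5]),T([.8,72.8,7.5])]).round(1).tolist())
x,y=u.astype(int);h=cv2.cvtColor(g["color"],cv2.COLOR_RGB2HSV)
m=((h[...,0]>10)&(h[...,0]<35)&(h[...,1]>80)&(h[...,2]>50))
b=g["color"].mean(2).astype(int)
for r in range(y-24,y+22,2): print(r,' '.join(f"{v:3d}"+("b" if k else " ") for v,k in zip(b[r,x-28:x+29:2],m[r,x-28:x+29:2])))
print("cols",x-28,x+28)
E
python3 fin.py
```

```text
t 21.65 pos [574.2 244.7 142.6] w 23.1 F [ 0.1  0.6 -2.1]
 joints [ 0.66  0.45 -0.12 -0.   -1.   -2.28] yawnow 87.34
 shift in tool now [-0.5 13.8 -0.8]  in target axes [-0.4 13.8 -0.9]  rotvec [ 0.0022 -0.0006  0.0044]
foot [573.9 245.9  69.9] rel eyelet [-0.6  0.8 21.9]
eyelet px pred [283.9 215.3] foot px pred [[276.0, 223.5], [294.2, 223.5], [285.1, 214.8]]
191  59   61   59   60   59   60   37   34   34   31   33   33   31   34   34   32   32   33   34   34   34   31   34   35   29   33   34   34   32 
193  61   59   59   60   61   60   37   32   33   35   35   34   42   56   62   62   57   49   34   33   35   33   34   35   33   34   34   35   33 
195  59   60   58   59   59   60   36   33   33   31   56   86   86   88   90   90   89   87   89   64   34   33   33   34   33   33   32   31   32 
197  58   60   60   59   60   55   35   33   33   68   91   95   95  101   99  100  100   97   94   90   80   41   35   34   34   33   34   34   34 
199  60   60   59   60   56   32   35   32   76  119  201  121  101   97   97   98   97   99  101  102   95   87   39   34   34   34   35   
[... 2003 characters left out ...]
   86   88   94  106  117  133  145  159  136  100   63   34   30   31   34   32   31   32 
229  58   58   58   57   59   60   32   32   35   34   83   85   88   93  106  117  133  145  158  132   36   32   32   33   34   32   30   31   33 
231  58   59   59   58   59   58   34   34   32   32   86   86   87   92  106  119  132  145  157  135   33   31   31   31   32   35   32   32   31 
233  58   58   56   59   59   59   36   32   33   34   85   85   89   95  108  119  133  145  157  165   32   33   34   34   33   30   33   34   32 
235  57   59   58   59   57   58   35   32   32   43   84   87   87   94  107  119  133  146  157  164   34   34   32   33   33   34   32   32   30 
cols 255 311
```

Call:
play_rows([
  [-0.0005,0.005,-0.0005,0.002,0,0.004,0],
  [0,0.004,0,0,0,0,0],
  [0,0.003,0,0,0,0,0],
  [0,0,0,0,0,0,0],
  [0,0,0,0,0,0,0],
])

```text
clock: 22.2
position: [575.2, 244.6, 130.6]
ee_rot: [0.512, 0.489, -0.488, -0.511]
contact_force: [-0.4, -0.2, -2.6]
gripper_width: 23.0
```

```bash
python3 fin.py | head -6
```

```text
t 22.2 pos [575.2 244.6 130.6] w 23.0 F [-0.4 -0.2 -2.6]
 joints [ 0.66  0.47 -0.13  0.   -0.97 -2.28] yawnow 87.35
 shift in tool now [-0.3  1.8  0.2]  in target axes [-0.3  1.8  0.2]  rotvec [ 0.0018 -0.0004  0.0013]
foot [574.8 245.4  57.8] rel eyelet [0.3 0.3 9.8]
eyelet px pred [284.5 218.9] foot px pred [[275.9, 223.4], [294.1, 223.4], [285.0, 214.7]]
194  59   59   59   59   59   59   31   33   33   32   34   35   32   33   35   32   31   33   34   34   33   32   32   34   34   34   32   33   32
```

Call:
play_rows([
  [0,0.0015,0,0,0,0,0],
  [0,0,0,0,0,0,0],
  [0,0,0,0,0,0,0],
  [0,0,0,0,0,0,0],
])

```text
clock: 22.65
position: [575.4, 244.7, 129.4]
ee_rot: [0.512, 0.489, -0.487, -0.511]
contact_force: [0.6, -0.1, -2.1]
gripper_width: 23.2
```

```bash
python3 fin.py > o.txt; head -5 o.txt; python3 - <<'E'
from h import *
from bench import *
import pickle
s=get_image("scene");o=pickle.load(open("d0.pkl","rb"))["scene"]
# bystanders: changed pixels vs start in rack / dish / hammer windows
for n,(x0,x1,y0,y1) in dict(rack=(145,195,195,305),dish=(230,280,250,290),hammer=(215,360,290,340)).items():
    dlt=np.abs(s["color"][y0:y1,x0:x1].astype(int)-o["color"][y0:y1,x0:x1]).max(2)>40
    print(n,dlt.sum(),dlt.size)
h=cv2.cvtColor(s["color"],cv2.COLOR_RGB2HSV);m=((h[...,0]>15)&(h[...,0]<28)&(h[...,1]>150)&(h[...,2]>90))
yy,xx=np.nonzero(m[190:240,200:300]);print("ferrule",xx.mean()+200,yy.mean()+190,len(xx),"pred",proj(s,[[440+2,-29,16]]))
job_done()
delta([575,244.3,128.8],1.525)
E
```

```text
t 22.65 pos [575.4 244.7 129.4] w 23.2 F [ 0.6 -0.1 -2.1]
 joints [ 0.66  0.47 -0.13  0.   -0.97 -2.28] yawnow 87.35
 shift in tool now [-0.4  0.6  0.3]  in target axes [-0.4  0.6  0.3]  rotvec [ 0.0023 -0.0004  0.0018]
foot [575.1 245.6  56.6] rel eyelet [0.6 0.5 8.6]
eyelet px pred [284.3 219.2] foot px pred [[275.9, 223.6], [294.2, 223.6], [285.1, 214.9]]
rack 926 5500
dish 1130 2000
hammer 717 7250
ferrule 252.3846153846154 214.8846153846154 26 pred [[253.76925492 218.43678397]]
the job is handed in; nothing more can be done
the job is handed in; nothing more can be done
```

I levered the cover open with the large blade and laid the blade back on the open table. Then I lifted the square-headed die out of the rack and handed the job in at 22.7 s, still holding it over the eyelet. No verdict was reported.

**Last checks**
- **Die:** by arm pose, the foot was 8.6 mm above the eyelet and 0.8 mm off its centre, with under 0.2° of tilt. The wrist force showed only the die's weight. A close wrist view at about 22 mm agreed on the centring.
- **Cover:** a picture taken just after the pry showed it leaning back, apparently fully open. I didn't look at it again after that.
- **Blade:** the last scene image put its yellow ferrule within about 4 pixels of where I released it, roughly the scene camera's offset. At release the wrist force had only just begun to drop, so it may have dropped a fraction of a millimetre.

**Checks that failed or disagreed**
- **Dish, rack and hammer:** comparing images with the start proved nothing. Many pixels differed (dish 1130 of 2000, rack 926 of 5500, hammer 717 of 7250). I put this down to the arm and its shadows and to the die having been removed, but did not confirm it. The arm was never sent near the dish or hammer; the rack was only entered for the square-headed die.
- **Camera offset:** the scene camera disagreed with the top camera and the arm by about 7 mm in x. I therefore relied on the wrist camera for the final alignment.

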